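# Slide the battery unit home into its charging dock

### The arm

A 6-joint arm with a two-finger parallel gripper is mounted at the origin on a cart in front of the work surface, level with it; the furniture and walls round the work are solid. World frame = base frame: x ahead of the robot, y to its left, z up, the work surface at z = 0. Lengths are in m, angles in rad, forces in N, time in s.
With the tool pointing down it reaches from about 0.35 to 0.775 m from the base axis. Payload 7.3 kg.
Tool frame: the origin (TCP) lies on the centre line of the jaws, within the pads' length; the fingertips stand arm.nose_length ahead of it and the grasp point (between the pads) is the TCP (arm.nose_length is the distance from the TCP to the fingertips, in m); z points along the fingers, y is the line along which they close (so a half turn about z gives the same grasp; the last joint's range is limited). The gripper opens to 92 mm and grips with 3 to 60 N. Pads are 19 mm wide; open, the fingers measure 130 mm over their backs; the gripper's body (75 mm by 190 mm) begins 47 mm behind the grasp point.
Start: joints at [1.057, 0.342, 1.524, -0, 1.275, -0.146], TCP at [0.189, 0.49, 0.246] pointing down, gripper open.
Joint ranges: [-2.53, 2.53], [-0.77, 2.02], [0.04, 2.7], [-1, 4.14], [0.28, 2.66], [-3.11, 3.11]. Speed limits (rad/s): [2.57, 2.57, 3.14, 3.14, 3.14, 3.14].

### API

Orientations are given as [roll, pitch, yaw] about the fixed x, y, z axes, in that order (R = Rz(yaw) Ry(pitch) Rx(roll)).
In Python, from bench import arm, eyes gives the robot as it stands.
- The arm moves only by the shell command python3 -m crank 'ROWS' [OPENING] [FORCE]. ROWS is a JSON list of rows, 1 to 20 of them, each an object with the fields d (a list: dx, dy, dz in normalised numbers (1 is 1 m)), turn_vec (a list: a rotation vector rx, ry, rz in a scale on which 1.0 is 4 rad); a field left out counts as zero; each row shifts and turns the commanded pose from where the row before left it, along the tool's axes as they then stand; what a row does not reach is not made up. A row lasts 1/8 s, in which the tool goes at most 0.0625 m and 0.188 rad, less where a joint would pass 70% of its speed; a pose out of reach is approached as far as the arm can. OPENING is the finger opening in m, set as the command begins (- or left out keeps the last). The fingers move at their own pace and stop on an object; FORCE is the grip in N (left out, the last holds). Time passes only in rows, so rows that do not move let the fingers close. It prints the time, the measured TCP pose, the force, the opening and the grip force at its end. No shift or turn number may pass 1 either way. Input that does not fit is refused with a message, and nothing moves.
- arm.sense(): the state, without advancing time (a new reading comes with each control period).
- eyes.get_image(name): name is "scene" or "top" or "wrist"; returns the picture (480x640x3 uint8, red, green, blue); there is no depth.
- eyes.get_calibration(name): a dict with "vertical_fov" (degrees; the focal length in pixels is half the picture's height over the tangent of half this angle, whatever the lens; pixels are square), "cx", "cy" (the principal point, pixels), "world_from_camera" (4x4, takes a point from camera to world coordinates). Camera axes: x right, y down, z forward; pixel columns grow to the right and rows downward; lengths in m; the calibration is good to about 2 mm. A picture is of the moment at which its call begins: read the wrist's pose just before it. get_calibration takes no time and is no camera call; for the wrist camera it gives the pose at the moment of the call.
- arm.finish_job(): hands the job in; it is judged then, once.
The state is a dict: "t": time; "joint_positions": joint angles; "dq": joint speeds; "effort": joint torques, N m; "eef_pos": TCP position; "orientation": TCP orientation; "ft_force": force on the tool from outside, world axes, zero at the start; "moment": the same for the moment, N m; "gripper_width": finger opening in m; "finger_force": force on a finger pad.
Only numpy, scipy, OpenCV 4.12 (cv2) and the standard library are available. Lean on these libraries where they do the work, as an engineer would, in place of code of your own. Each camera call takes 0.05 s, during which the arm holds its last target. There are 200 camera calls.

### The job

Push the upright battery unit along the bench into the mouth of its charging dock until the whole rear edge of its foot rests against the dock's stop. It is heavy and tips easily, so push only low, at its broad black foot, on whichever sides you need: keep gripper and arm off the tall grey case and its carrying handle, do not pinch, lift or tip the unit, and leave the two bottles and the jug beside the dock standing where they are.

Things in the scene. Friction and masses are not known exactly. Their poses are not given: they have to be found in the camera images.
- battery: Loose upright battery unit, 0.6 to 1 kg, centre of mass 80 to 92 mm up. Its foot is a black slab, 128 mm (x) by 170 mm (y), 32 mm high, upright sides; the grey case stands on its middle. Origin: centre of the foot's underside, on the bench; z up; +x points to the rear edge that goes into the dock first. Friction on the bench 0.45 to 0.7; pushed higher than 90 to 130 mm it tips.
- case: The tall grey case fixed on the foot's middle, 48 mm (x) by 90 mm (y), so set in 40 mm from every edge of the foot; from 32 to 190 mm above the bench, with a black carrying-handle bow along y on top, up to 221 mm. Origin on the foot's top face, 32 mm above the unit's origin; same axes. Not to be touched.
- dock: Grey charging dock fixed to the bench, mouth towards the robot. Origin on the bench under the middle of the upright stop face (218 mm wide, 24 mm high); +x is the way the unit goes in, y runs along the stop. A 58 mm high charger block stands behind the stop, to x = 57 mm. With the unit home its origin is at x = -64 mm, y = 0 (play 10 mm either way), axes parallel to the dock's.
- mouth (a point): Middle of the dock's mouth, on the bench, 60 mm before the stop (dock x = -60 mm). From here to the stop run two parallel kerbs 24 mm high, 14 mm thick, inner faces 190 mm apart (20 mm more than the foot). Before it flared ends widen to about 225 mm at dock x = -95 mm. The unit starts clear of them, 190 to 215 mm before the stop, up to 60 mm to either side, turned up to 0.2 rad.
- bottle: Brown reagent bottle, 53 mm across, 105 mm high, loose, beside the dock. Origin at the centre of its base.
- jug: Small translucent measuring beaker, about 79 mm across, 92 mm high, loose, beside the dock. Origin at the centre of its base.
- small_bottle: Smaller brown reagent bottle, 42 mm across, 71 mm high, loose, further out beside the dock. Origin at the centre of its base.
Not all that is in view belongs to the job. Of the things that look like the battery, the largest one is meant.

How it is judged:
At the end, for the whole second after the job is handed in: The battery unit stands upright on the bench between the dock's kerbs, square to the dock (within 0.06 rad), its foot against the stop (within 7 mm; origin within 14 mm of the dock's middle line), and at rest (x of battery in the frame of dock between -0.071 and -0.056 m and y of battery in the frame of dock between -0.014 and 0.014 m and angle between the x axis of battery and the x axis of dock, either way round below 0.06 rad and angle between battery's own z axis and vertical below 0.04 rad and height (world z) of battery below 0.006 m and linear speed of battery below 0.01 m/s); the robot touches nothing.
It fails at once if the battery unit is tipped or rocked by more than 0.15 rad (angle between battery's own z axis and vertical above 0.15 rad).
It fails at once if the battery unit is lifted off the bench (height (world z) of battery above 0.012 m).
It fails at once if the case or its handle is pushed or gripped (more than 2 N) (contact force between any of the fingers, the arm and case above 2 N).
It fails at once if a bottle or the jug is moved more than 20 mm or tipped (distance of any of bottle, jug, small_bottle from where it was at the start of the episode above 0.02 m or angle between any of bottle, jug, small_bottle's own z axis and vertical above 0.2 rad).
It also fails if it takes over 64 s, if anything falls off the work surface, if the arm or the gripper's body presses on something with over 40 N, if the wrist force passes 120 N, or if a joint passes its speed limit or range.

## Working session

There is one attempt and no reset: what is moved stays moved. The work goes in short steps, Python scripts to look and compute and a shell command to move; the robot and the scene stay as the last step left them, time stands still between calls to the robot, and variables do not carry over. Pictures are saved under pics/ and viewed, at most 10 in all, crops included, and the job is handed in when it is done.

```bash
mkdir -p pics; ls; python3 - <<'E'
from bench import arm, eyes
import cv2,numpy as np
for n in ["scene","top"]:
    cv2.imwrite(f"pics/{n}0.png",eyes.get_image(n)[:,:,::-1])
    c=eyes.get_calibration(n);print(n,c["vertical_fov"],c["cx"],c["cy"],np.round(c["world_from_camera"],3).tolist(), [k for k in c])
print(arm.nose_length,arm.sense())
E
```

```text
pics
scene 46.678431113973446 322.28139043337274 241.80056933093792 [[0.815, -0.289, 0.501, -0.057], [-0.579, -0.434, 0.691, -0.807], [0.018, -0.853, -0.521, 0.727], [0.0, 0.0, 0.0, 1.0]] ['vertical_fov', 'cx', 'cy', 'world_from_camera']
top 44.373635147212894 318.42462802997136 229.2040565751382 [[-0.349, -0.911, 0.221, 0.3], [-0.937, 0.339, -0.083, 0.207], [0.0, -0.236, -0.972, 1.302], [0.0, 0.0, 0.0, 1.0]] ['vertical_fov', 'cx', 'cy', 'world_from_camera']
0.019 {'t': 0.1, 'joint_positions': array([ 1.05698622e+00,  3.42670892e-01,  1.52492108e+00, -1.99427589e-05,
        1.27539098e+00, -1.45975138e-01]), 'dq': array([ 0.00102138, -0.00209686, -0.0030984 ,  0.000218  , -0.00027251,
        0.00269591]), 'effort': array([ 1.95946763e-03, -4.32006204e+01, -2.44694781e+01,  7.19944225e-02,
        5.24846662e-02, -8.81816459e-05]), 'eef_pos': array([0.18859392, 0.48959743, 0.24510532]), 'orientation': array([-3.14021437e+00, -1.83360013e-04,  2.77376338e+00]), 'ft_force': array([-0.53116115, -0.81522454,  0.17408609]), 'moment': array([ 0.04029572,  0.01491404, -0.04859745]), 'finger_force': 0.0, 'gripper_width': 0.09159444410227269}
```

View pics/scene0.png

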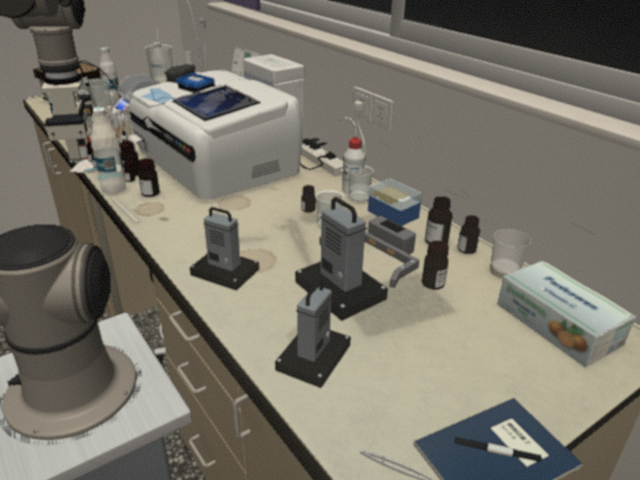

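View pics/top0.png

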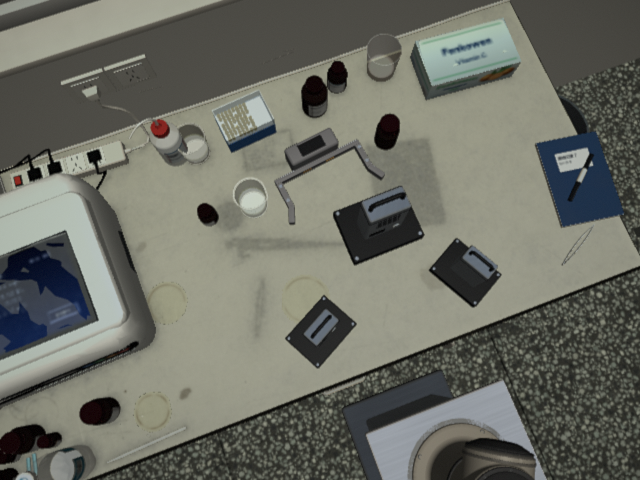

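Three battery look-alikes in the top view: small at (321,330), small at (466,270), and the largest at (379,225), whose foot faces the dock at (330,170). The largest is the one meant; bottles are near (388,131), (207,214) and the jug near (250,196). An enlarged crop will confirm.

```bash
python3 - <<'E'
import cv2
a=cv2.imread("pics/top0.png")[120:275,255:435]
cv2.imwrite("pics/topc.png",cv2.convertScaleAbs(cv2.resize(a,None,fx=3.8,fy=3.8,interpolation=cv2.INTER_CUBIC),alpha=1.3,beta=15))
a=cv2.imread("pics/scene0.png")[170:330,285:485]
cv2.imwrite("pics/scenec.png",cv2.resize(a,None,fx=3.7,fy=3.7,interpolation=cv2.INTER_CUBIC))
E
```

```text
(no output)
```

View pics/topc.png

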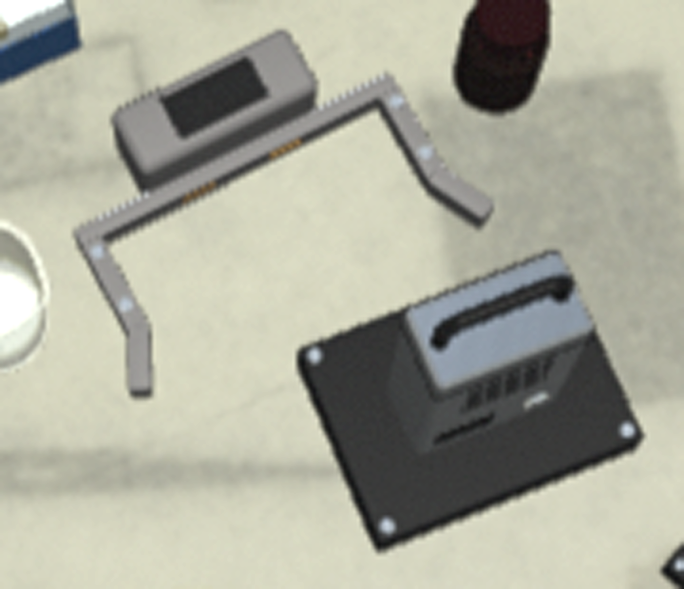

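View pics/scenec.png

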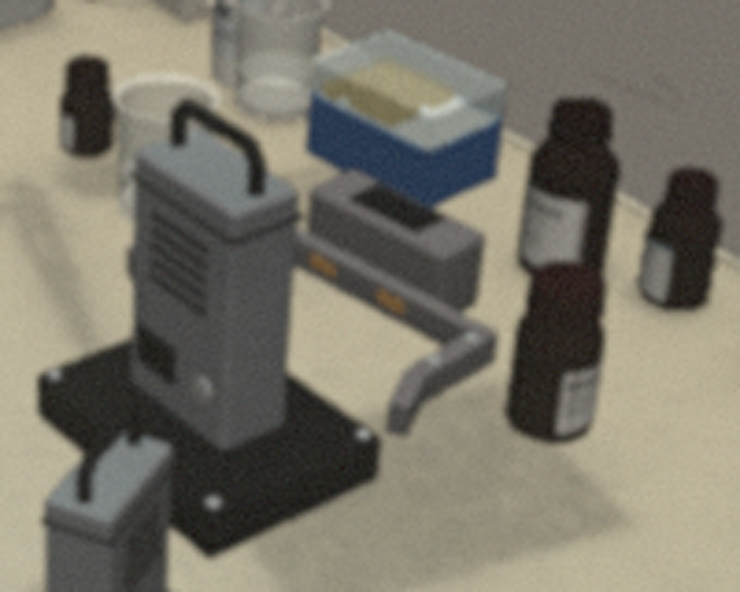

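The crop confirms it: the unit is the large one, with foot screws at crop (314,355), (387,525) and (627,430). The dock stop base runs from (105,240) to (378,107), and the kerb inner faces end at (150,318) and (428,187). The beaker stands just off the left flare and the brown bottle off the right one. In the scene crop the matching screws are (55,374) and (213,502), with a third at (363,433).

```bash
cat > h.py <<'E'
import numpy as np
from bench import eyes
def ray(n,p,c=None):
    c=c or eyes.get_calibration(n);f=240/np.tan(np.radians(c["vertical_fov"]/2));T=np.array(c["world_from_camera"])
    return T[:3,3],T[:3,:3]@np.array([(p[0]-c["cx"])/f,(p[1]-c["cy"])/f,1])
def onz(n,p,z,c=None):
    o,d=ray(n,p,c);return o+d*(z-o[2])/d[2]
def tri(*rs):
    A=sum(np.eye(3)-np.outer(d,d)/(d@d) for o,d in rs);b=sum((np.eye(3)-np.outer(d,d)/(d@d))@o for o,d in rs)
    return np.linalg.solve(A,b)
def crop(u,o,s): return [(u[0]+.5)/s-.5+o[0],(u[1]+.5)/s-.5+o[1]]
T=lambda u:crop(u,(255,120),3.8)
S=lambda u:crop(u,(285,170),3.7)
E
python3 - <<'E'
from h import *
np.set_printoptions(precision=4,suppress=True)
print("D",tri(ray("top",T((387,525))),ray("scene",S((55,374)))))
print("C",tri(ray("top",T((627,430))),ray("scene",S((213,502)))))
P={k:onz("top",T(u),.032)[:2] for k,u in dict(A=(314,355),D=(387,525),C=(627,430)).items()}
P["B"]=onz("scene",S((363,433)),.032)[:2]; print(P)
print("cen",(P["A"]+P["C"])/2,(P["B"]+P["D"])/2,[np.linalg.norm(P[a]-P[b]) for a,b in("AD","DC","BC")])
a=P["A"]-P["D"];b=P["D"]-P["C"];print("yaw",np.arctan2(a[1],a[0]),np.arctan2(-b[0],b[1]))
K={k:onz("top",T(u),z)[:2] for k,u,z in [("sl",(105,240),0),("sr",(378,107),0),("sl_top",(78,233),.024),("sr_top",(388,77),.024),("kl",(150,318),0.0),("kr",(428,187),.024),("kltop",(130,333),.024),("fl",(130,395),0),("fr",(487,226),0)]}
print(K)
s=K["sl"]-K["sr"];print(np.linalg.norm(s),"dockyaw",np.arctan2(-s[0],s[1]))
s=K["sl_top"]-K["sr_top"];print(np.linalg.norm(s),"dockyaw",np.arctan2(-s[0],s[1]))
for n,u in dict(jug=(250,210),bot=(385,144)).items(): print(n,onz("top",u,0))
# small battery feet (corners, top px)
for u in [(287,333),(323,297),(355,323),(318,366),(458,239),(501,272),(473,305),(430,270)]: print(onz("top",u,.02)[:2])
E
```

```text
D [0.4998 0.0428 0.0318]
C [ 0.5034 -0.1089  0.0319]
{'A': array([0.6095, 0.0461]), 'D': array([0.4998, 0.0428]), 'C': array([ 0.5034, -0.1089]), 'B': array([ 0.6135, -0.1061])}
cen [ 0.5565 -0.0314] [ 0.5567 -0.0316] [np.float64(0.1098057716714612), np.float64(0.1517549004738704), np.float64(0.11012973137636804)]
yaw 0.03000956052669233 0.024201835287661663
{'sl': array([0.7299, 0.1358]), 'sr': array([ 0.7523, -0.0518]), 'sl_top': array([0.7317, 0.1508]), 'sr_top': array([ 0.76  , -0.0598]), 'kl': array([0.6737, 0.1269]), 'kr': array([ 0.6856, -0.0567]), 'kltop': array([0.6622, 0.1426]), 'fl': array([0.6326, 0.1545]), 'fr': array([ 0.6568, -0.0862])}
0.18893896135868646 dockyaw 0.11916240594467677
0.2125239534002158 dockyaw 0.1335343008417371
jug [0.694  0.2272 0.    ]
bot [ 0.7358 -0.1235  0.    ]
[0.4006 0.241 ]
[0.4461 0.1413]
[0.3694 0.0963]
[0.3126 0.2026]
[ 0.4623 -0.1866]
[ 0.3609 -0.2455]
[ 0.316  -0.1581]
[ 0.4196 -0.1006]
```

```bash
cat >> h.py <<'E'
from bench import arm
from scipy.spatial.transform import Rotation as Ro
O=np.array([.741,.042]);YAW=.126
def dock(x,y,z):
    c,s=np.cos(YAW),np.sin(YAW);return np.array([O[0]+c*x-s*y,O[1]+s*x+c*y,z])
def undock(p):
    c,s=np.cos(YAW),np.sin(YAW);d=np.asarray(p)[:2]-O;return np.array([c*d[0]+s*d[1],-s*d[0]+c*d[1]])
def plan(p,yaw=None,tilt=0):
    np.set_printoptions(precision=4,suppress=True)
    s=arm.sense();R=Ro.from_euler("xyz",s["orientation"]);
    print("t",s["t"],"pos",s["eef_pos"],"dock",undock(s["eef_pos"]),"q",s["joint_positions"],"F",s["ft_force"])
    print("tool shift",R.inv().apply(p-s["eef_pos"]))
    if yaw is not None:
        G=Ro.from_euler("xyz",[np.pi,0,yaw])*Ro.from_rotvec([0,tilt,0])
        print("rotvec",(R.inv()*G).as_rotvec(),"then shift",G.inv().apply(p-s["eef_pos"]))
E
python3 -c "
from h import *
plan(dock(-.192,-.19,.30),np.pi/2+YAW,0)"
```

```text
t 0.1 pos [0.1886 0.4896 0.2451] dock [-0.4918  0.5135] q [ 1.057   0.3427  1.5249 -0.      1.2754 -0.146 ] F [-0.5312 -0.8152  0.1741]
tool shift [-0.5974 -0.4774 -0.0543]
rotvec [-0.0013  0.0006  1.077 ] then shift [-0.7035  0.2998 -0.0549]
```

The manual's scale: turns go in shares of 4 rad. Converting my numbers, 0.177 rad / 4 = 0.0443.

```bash
python3 -m crank '[{"d": [0,0,-0.03]},{"d": [0,0,-0.024]},{"d": [-0.04,-0.032,0]},{"d": [-0.04,-0.032,0]},{"d": [-0.04,-0.032,0]},{"d": [-0.04,-0.032,0]},{"d": [-0.04,-0.032,0]},{"d": [-0.04,-0.032,0]},{"d": [-0.04,-0.032,0]},{"d": [-0.04,-0.032,0]},{"d": [-0.04,-0.032,0]},{"d": [-0.04,-0.032,0]},{"d": [-0.04,-0.032,0]},{"d": [-0.04,-0.032,0]},{"d": [-0.04,-0.032,0]},{"d": [-0.04,-0.032,0]},{"d": [-0.037,-0.03,0]},{}]' 0.08 && python3 -m crank '[{"turn_vec": [0,0,0.0375]},{"turn_vec": [0,0,0.0375]},{"turn_vec": [0,0,0.0375]},{"turn_vec": [0,0,0.0375]},{"turn_vec": [0,0,0.0375]},{"turn_vec": [0,0,0.0375]},{"turn_vec": [0,0,0.0443]},{"turn_vec": [0,0.025,0]},{"turn_vec": [0,0.025,0]},{}]'; python3 -c "
from h import *
plan(dock(-.192,-.19,.10),np.pi/2+YAW,.2)"
```

```text
t: 2.35
eef_pos: [0.5745, -0.1736, 0.2979]
orientation: [-3.141, -0.002, 2.77]
ft_force: [-0.3, 0.4, -0.5]
gripper_width: 0.0801
finger_force: 0.0
t: 3.6
eef_pos: [0.5735, -0.1713, 0.2989]
orientation: [-3.14, -0.2, 1.695]
ft_force: [-0.2, -0.0, -0.2]
gripper_width: 0.0802
finger_force: 0.0
t 3.6 pos [ 0.5735 -0.1713  0.2989] dock [-0.1929 -0.1905] q [-0.4997  0.506   1.1368  0.1616  1.6175 -0.6261] F [-0.1518 -0.0065 -0.2098]
tool shift [-0.0391  0.0012  0.195 ]
rotvec [-0.0012 -0.0005 -0.0018] then shift [-0.039   0.0009  0.195 ]
```

```bash
python3 -m crank '[{"d": [-0.008,0,0.04]},{"d": [-0.008,0,0.04]},{"d": [-0.008,0,0.04]},{"d": [-0.008,0,0.04]},{"d": [-0.008,0,0.04]},{"d": [-0.008,0.001,0.04]},{"d": [-0.005,0,0.025]},{},{}]'; python3 -c "
from h import *
import cv2
a=eyes.get_image('scene');cv2.imwrite('pics/s1.png',cv2.resize(a[130:350,240:540],None,fx=2.6,fy=2.6)[:,:,::-1])
plan(dock(-.192,-.098,.028))"
```

```text
t: 4.72
eef_pos: [0.5756, -0.1697, 0.0308]
orientation: [3.14, -0.198, 1.698]
ft_force: [0.5, -0.4, 0.1]
gripper_width: 0.08
finger_force: 0.0
t 4.775 pos [ 0.5757 -0.1699  0.0311] dock [-0.1906 -0.1895] q [-0.4961  0.7557  1.4658  0.1876  1.0426 -0.7277] F [-0.3297  0.6993  0.1583]
tool shift [ 0.0891 -0.0014  0.0211]
```

View pics/s1.png

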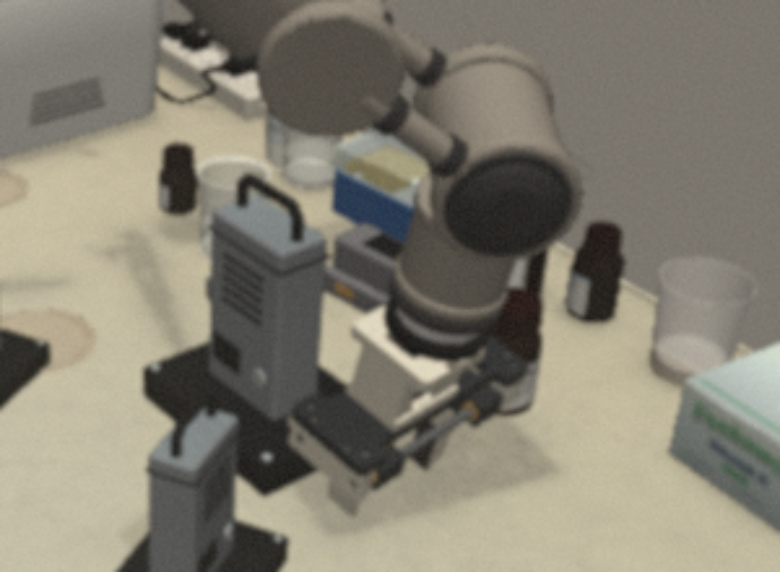

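The gripper stands beside the foot's -y side, clear of the case and bottles. I'll push to the left (dock +y).

```bash
python3 -m crank '[{"d": [0.008,0,0.004]},{"d": [0.008,0,0.003]},{"d": [0.004,0,0.001]},{"d": [0.004,0,0.001]},{"d": [0.004,0,0.001]},{"d": [0.004,0,0.001]},{"d": [0.004,0,0.001]},{"d": [0.004,0,0.001]},{"d": [0.004,0,0.001]},{"d": [0.004,0,0.001]},{"d": [0.004,0,0.001]},{"d": [0.004,0,0.001]},{"d": [0.004,0,0.001]},{}]'; python3 -c "
from h import *
plan(dock(-.192,-.098,.028))"
```

```text
t: 6.52
eef_pos: [0.5681, -0.1084, 0.0245]
orientation: [3.139, -0.198, 1.697]
ft_force: [2.7, -3.7, 2.2]
gripper_width: 0.0798
finger_force: 2.1
t 6.525 pos [ 0.5681 -0.1084  0.0245] dock [-0.1905 -0.1275] q [-0.4108  0.7274  1.5554  0.2087  0.9692 -0.6647] F [ 2.7057 -3.7363  2.1959]
tool shift [ 0.0296 -0.0015  0.0024]
```

```bash
python3 -m crank '[{"d": [0.004,0,0.0003]},{"d": [0.004,0,0.0003]},{"d": [0.004,0,0.0003]},{"d": [0.004,0,0.0003]},{"d": [0.004,0,0.0004]},{"d": [0.004,0,0.0004]},{"d": [0.004,0,0.0004]},{"d": [0.002,0,0]},{},{}]'; python3 -c "
from h import *
import cv2
for n in ('scene','top'): cv2.imwrite(f'pics/{n}2.png',eyes.get_image(n)[:,:,::-1])
a=cv2.imread('pics/top2.png')[120:275,255:435]
cv2.imwrite('pics/top2c.png',cv2.convertScaleAbs(cv2.resize(a,None,fx=3.8,fy=3.8,interpolation=cv2.INTER_CUBIC),alpha=1.3,beta=15))
plan(dock(-.192,-.15,.028))"
```

```text
t: 7.78
eef_pos: [0.5632, -0.0781, 0.0275]
orientation: [-3.142, -0.201, 1.697]
ft_force: [0.5, -0.4, -0.6]
gripper_width: 0.08
finger_force: 0.4
t 7.875 pos [ 0.5632 -0.0782  0.0274] dock [-0.1915 -0.0969] q [-0.3666  0.708   1.5894  0.2173  0.9514 -0.6285] F [ 0.6406 -0.3952 -0.644 ]
tool shift [-0.052  -0.0005 -0.0112]
```

View pics/top2c.png

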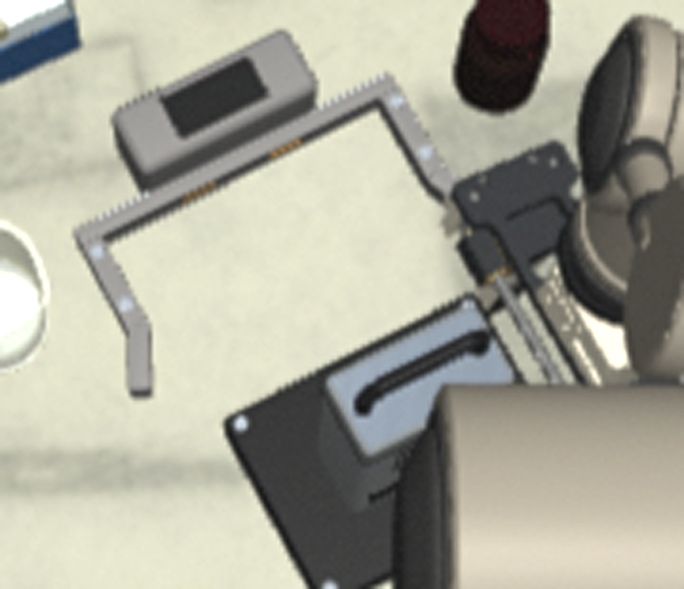

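The unit has slid left: screws at (240,424), (470,302) and (330,585). The foot now looks parallel to the stop.

```bash
python3 -c "
from h import *
A,B,D=[onz('top',T(u),.032)[:2] for u in ((240,424),(470,302),(330,585))]
b=A-B;c=(B+D)/2;print(c,undock(c),'yaw rel',np.arctan2(-b[0],b[1])-YAW,np.linalg.norm(b),np.linalg.norm(A-D))"
```

```text
[0.54311756 0.0171455 ] [-0.19943711  0.0002098 ] yaw rel 0.016962762502848616 0.15499539330581374 0.10812932159706255
```

In the tool's units: -0.1 rad / 4 = -0.025.

```bash
python3 -m crank '[{"d": [-0.01,0,-0.002]},{"d": [-0.02,0,-0.004]},{"d": [-0.02,0,-0.005]},{"d": [0.008,0,-0.04]},{"d": [0.008,0,-0.04]},{"d": [0.008,0,-0.04]},{"d": [0.008,0,-0.04]},{"d": [0.008,0,-0.04]},{"d": [0.008,0,-0.04]},{"d": [0.005,0,-0.025]},{"turn_vec": [0,-0.025,0]},{"turn_vec": [0,-0.025,0]},{}]' 0.09; python3 -c "
from h import *
plan(dock(-.199-.064-.045,0,.30),YAW,0)"
```

```text
t: 9.5
eef_pos: [0.5697, -0.1298, 0.2991]
orientation: [3.141, -0.0, 1.698]
ft_force: [-0.5, -0.3, 0.5]
gripper_width: 0.0898
finger_force: 0.0
t 9.5 pos [ 0.5697 -0.1298  0.2991] dock [-0.1915 -0.1489] q [-0.3554  0.4206  1.2572  0.0005  1.4634 -0.4824] F [-0.478  -0.3477  0.5   ]
tool shift [ 0.149  -0.1164 -0.0009]
rotvec [ 0.0003 -0.0007  1.5717] then shift [-0.1165 -0.1489 -0.0009]
```

In the tool's units: 0.17 rad / 4 = 0.0425.

```bash
python3 -m crank '[{"d": [0,-0.039,0]},{"d": [0,-0.039,0]},{"d": [0.03,-0.0384,0]},{"d": [0.04,0,0]},{"d": [0.04,0,0]},{"d": [0.039,0,0]},{"turn_vec": [0,0,0.0425]},{"turn_vec": [0,0,0.0425]},{"turn_vec": [0,0,0.0425]},{"turn_vec": [0,0,0.0425]},{"turn_vec": [0,0,0.0425]},{"turn_vec": [0,0,0.0425]},{"turn_vec": [0,0,0.0425]},{"turn_vec": [0,0,0.0425]},{"turn_vec": [0,0,0.0425]},{"turn_vec": [0,0,0.0105]},{"turn_vec": [0,0.025,0]},{"turn_vec": [0,0.02,0]},{}]' 0.09; python3 -c "
from h import *
plan(dock(-.199-.064-.045,0,.028),YAW,.18)"
```

```text
t: 11.88
eef_pos: [0.4351, 0.0024, 0.2987]
orientation: [-3.14, -0.179, 0.122]
ft_force: [0.4, -0.2, 0.7]
gripper_width: 0.0898
finger_force: 0.0
t 11.875 pos [0.4351 0.0024 0.2987] dock [-0.3085 -0.0008] q [-0.213   0.0335  1.7784  0.0654  1.1613  1.2143] F [ 0.397  -0.1929  0.6933]
tool shift [-0.0478 -0.0005  0.2665]
rotvec [-0.0007  0.0006 -0.0035] then shift [-0.048  -0.0008  0.2664]
```

```bash
python3 -m crank '[{"d": [-0.0072,0,0.04]},{"d": [-0.0072,0,0.04]},{"d": [-0.0072,0,0.04]},{"d": [-0.0072,0,0.04]},{"d": [-0.0072,0,0.04]},{"d": [-0.0072,0,0.04]},{"d": [-0.0045,0,0.025]},{},{}]'; python3 -c "
from h import *
import cv2
cv2.imwrite('pics/s3.png',eyes.get_image('scene')[130:380,180:480,::-1].repeat(2,0).repeat(2,1))
plan(dock(-.064-.064-.0127,0,.028),YAW,.18)"
```

```text
t: 13.0
eef_pos: [0.437, 0.003, 0.0297]
orientation: [-3.141, -0.18, 0.124]
ft_force: [-0.8, -0.1, 0.6]
gripper_width: 0.09
finger_force: 0.0
t 13.05 pos [0.4372 0.003  0.0301] dock [-0.3063 -0.0005] q [-0.2099  0.4624  2.1538  0.169   0.3584  1.083 ] F [-0.6963  0.5475  0.8889]
tool shift [ 0.1625 -0.0007  0.0319]
rotvec [ 0.0005 -0.0015 -0.0014] then shift [ 0.1626 -0.0005  0.0317]
```

View pics/s3.png

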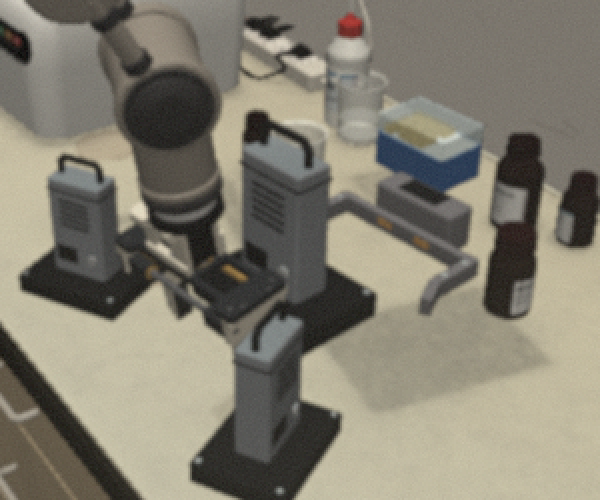

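The gripper is low behind the foot and clear of both small units. I'll push into the dock, stopping short first.

```bash
python3 -m crank '[{"d": [0.008,0,0.002]},{"d": [0.008,0,0.002]},{"d": [0.006,0,0.001]},{"d": [0.006,0,0.001]},{"d": [0.006,0,0.001]},{"d": [0.006,0,0.001]},{"d": [0.006,0,0.001]},{"d": [0.006,0,0.001]},{"d": [0.006,0,0.001]},{"d": [0.006,0,0.001]},{"d": [0.006,0,0.001]},{"d": [0.006,0,0.001]},{"d": [0.006,0,0.001]},{"d": [0.006,0,0.001]},{"d": [0.006,0,0.001]},{"d": [0.006,0,0.001]},{"d": [0.006,0,0.001]},{"d": [0.006,0,0.001]},{}]'; python3 -c "
from h import *
import cv2
cv2.imwrite('pics/top4.png',eyes.get_image('top')[:,:,::-1])
a=cv2.imread('pics/top4.png')[120:275,255:435]
cv2.imwrite('pics/top4c.png',cv2.convertScaleAbs(cv2.resize(a,None,fx=3.8,fy=3.8,interpolation=cv2.INTER_CUBIC),alpha=1.3,beta=15))
plan(dock(-.064-.064-.0127,0,.028),YAW,.18)"
```

```text
t: 15.42
eef_pos: [0.5502, 0.0175, 0.0299]
orientation: [3.141, -0.182, 0.125]
ft_force: [-0.7, 0.6, -0.5]
gripper_width: 0.0905
finger_force: 0.3
t 15.475 pos [0.5501 0.0175 0.03  ] dock [-0.1925 -0.0003] q [-0.1326  0.5882  1.8515  0.091   0.5271  1.2387] F [ 0.3464 -0.1244 -0.6592]
tool shift [ 0.0505 -0.0004  0.0114]
rotvec [ 0.0007 -0.0024 -0.0011] then shift [ 0.0506 -0.0003  0.0113]
```

View pics/top4c.png

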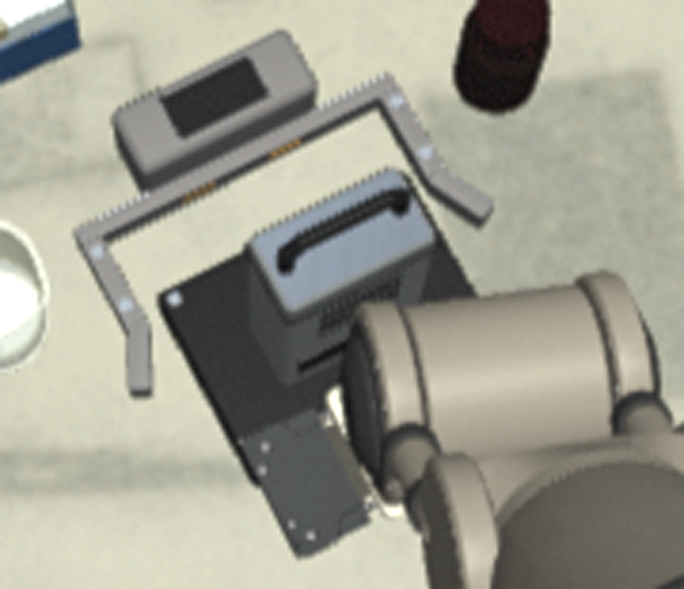

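The rear-left screw is at (174,297), and the foot is entering between the kerbs. A quick position check before the final push.

```bash
python3 -c "
from h import *
A=onz('top',T((174,297)),.032);print('screw A dock',undock(A),'-> origin if square',undock(A)-[.055,.076])"; python3 -m crank '[{"d": [0.006,0,0.001]},{"d": [0.006,0,0.001]},{"d": [0.006,0,0.001]},{"d": [0.006,0,0.001]},{"d": [0.004,0,0.001]},{"d": [0.004,0,0.001]},{"d": [0.004,0,0.001]},{"d": [0.003,0,0.0006]},{"d": [0.003,0,0.0006]},{}]'; python3 -c "
from h import *
plan(dock(-.064-.064-.0127,0,.028),YAW,.18)"
```

```text
screw A dock [-0.06007771  0.07730757] -> origin if square [-0.11507771  0.00130757]
t: 16.73
eef_pos: [0.5909, 0.0229, 0.0294]
orientation: [-3.141, -0.179, 0.125]
ft_force: [-6.7, 0.5, 5.6]
gripper_width: 0.0899
finger_force: 3.3
t 16.725 pos [0.5909 0.0229 0.0294] dock [-0.1514 -0.0001] q [-0.1123  0.6401  1.7327  0.0751  0.5962  1.275 ] F [-6.654   0.5097  5.62  ]
tool shift [ 0.0102 -0.0001  0.0033]
rotvec [-0.0001  0.001  -0.0011] then shift [ 0.0102 -0.0001  0.0033]
```

```bash
for i in 1; do python3 -m crank '[{"d": [0.002,0,0.0004]},{"d": [0.002,0,0.0004]},{"d": [0.002,0,0.0004]},{"d": [0.002,0,0.0004]},{}]'; done; python3 -m crank '[{"d": [0.0015,0,0.0003]},{"d": [0.0015,0,0.0003]},{}]'
```

```text
t: 17.35
eef_pos: [0.5987, 0.0239, 0.0293]
orientation: [-3.141, -0.179, 0.125]
ft_force: [-7.7, -0.9, 5.5]
gripper_width: 0.0899
finger_force: 3.9
t: 17.73
eef_pos: [0.5995, 0.0241, 0.0289]
orientation: [-3.141, -0.174, 0.125]
ft_force: [-15.9, -3.9, 12.7]
gripper_width: 0.0898
finger_force: 8.0
```

Force jumped from about 8 N to 16 N while the tool barely moved, so the foot is probably against the stop. One more small nudge, then look.

```bash
python3 -m crank '[{"d": [0.0015,0,0.0002]},{"d": [0.0015,0,0.0002]},{}]'; python3 -m crank '[{"d": [-0.004,0,-0.001]},{"d": [-0.02,0,-0.004]},{"d": [-0.03,0,-0.006]},{"d": [-0.03,0,-0.006]},{"d": [0,0,-0.04]},{"d": [0,0,-0.04]},{"d": [0,0,-0.04]},{"d": [0,0,-0.04]},{"d": [0,0,-0.04]},{"d": [0,0,-0.04]},{"d": [-0.05,0,-0.01]},{}]'; python3 -c "
from h import *
import cv2
cv2.imwrite('pics/top5.png',eyes.get_image('top')[:,:,::-1])
a=cv2.imread('pics/top5.png')[120:275,255:435]
cv2.imwrite('pics/top5c.png',cv2.convertScaleAbs(cv2.resize(a,None,fx=3.8,fy=3.8,interpolation=cv2.INTER_CUBIC),alpha=1.3,beta=15))"
```

```text
t: 18.1
eef_pos: [0.5998, 0.0243, 0.0286]
orientation: [-3.14, -0.168, 0.125]
ft_force: [-26.5, -6.2, 19.4]
gripper_width: 0.0899
finger_force: 13.1
t: 19.6
eef_pos: [0.4257, 0.0022, 0.2688]
orientation: [3.141, -0.183, 0.124]
ft_force: [0.1, -0.9, 0.4]
gripper_width: 0.0902
finger_force: 0.0
```

View pics/top5c.png

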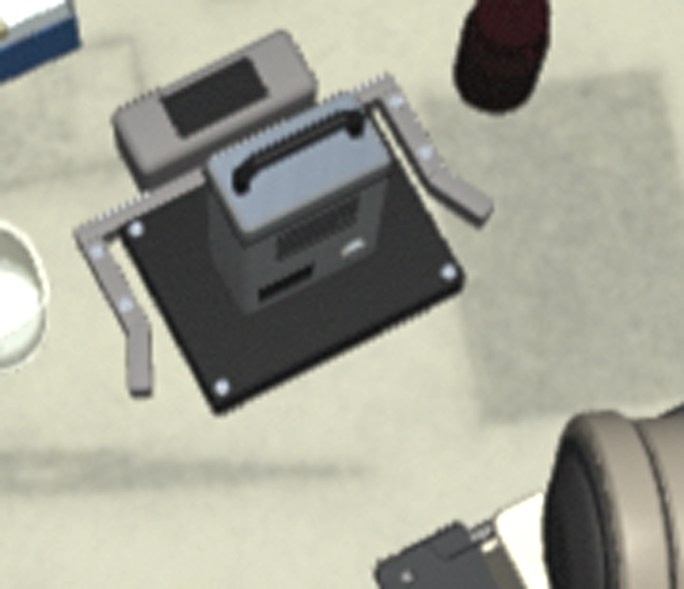

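The foot is between the kerbs with its rear edge at the stop: screws at (135,230), (222,387) and (448,272). The beaker and bottle haven't moved, and the gripper is clear.

```bash
python3 -c "
from h import *
A,D,C=[onz('top',T(u),.032)[:2] for u in ((135,230),(222,387),(448,272))]
b=D-C;c=(A+C)/2;print(undock(c),'yaw rel',np.arctan2(-b[0],b[1])-YAW,np.linalg.norm(b),arm.sense()['eef_pos'])
e=undock([.5998,.0243])[0];print('tip-based x', e+.0127+.064)"
```

```text
[-0.06700819  0.00249301] yaw rel 0.0017653323513701358 0.15141405405596164 [0.42734906 0.00206529 0.26893264]
tip-based x -0.06560494006754203
```

The unit is seated: x = -0.067 m, y = 0.002 m, square to the dock within 0.002 rad, and it met firm resistance at the stop. Handing in.

```bash
python3 -c "
from bench import arm
print(arm.finish_job())"
```

```text
the job is handed in; nothing more can be done
None
```

The battery unit is pushed home against the dock's stop and the job is handed in at about 20 s; by the last top view it is square, the jug and the near bottle look unmoved, and the gripper is clear of everything; no verdict was returned.

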